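Change the range on a welding set

ROBOT

A 6-joint arm with a two-finger parallel gripper is mounted at the origin on the work surface. World frame = base frame: x ahead of the robot, y to its left, z up, the work surface at z = 0. Lengths are in mm, angles in degrees, forces in N, time in s.
With the tool pointing down it reaches from about 300 to 850 mm from the base axis. Payload 4.2 kg.
Tool frame: the origin (TCP) lies midway between the tips of the shut fingers; the grasp point (between the pads) lies 19 mm behind it; z points along the fingers, y is the direction in which the jaws open and shut (so a half turn about z gives the same grasp; the last joint's range is limited). The gripper opens to 91 mm and grips with 3 to 60 N. Pads are 32 mm wide; open, the fingers measure 118 mm over their backs; the gripper's body (76 mm by 178 mm) begins 60 mm behind the grasp point.
Start: joints at [69.901, 18.312, 89.639, -0, 72.044, -1.146], TCP at [186.764, 543.844, 181.476] pointing down, gripper open.
Joint ranges: [-177.97, 177.97], [-48.28, 115.42], [12.27, 149.76], [-77.06, 257.06], [2.81, 150.46], [-146.56, 146.56]. Speed limits (degrees/s): [147.25, 147.25, 180, 180, 180, 180].

INTERFACE

Orientations are given as [roll, pitch, yaw] about the fixed x, y, z axes, in that order (R = Rz(yaw) Ry(pitch) Rx(roll)).
In Python, from workcell import * gives the robot as it stands.
- The arm moves only by the tool arm_command, never from a script. Its argument "deltas" is text: rows parted by semicolons, each of 7 numbers parted by spaces: the shift along the tool's x, y, z in mm, then the turn, a rotation vector about the tool's x, y, z in degrees, then the finger opening in mm, from 0 to 91.2. In form: x y z wx wy wz hand; .... A call has 1 to 5 rows; each row shifts and turns the commanded pose from where the row before left it, along the tool's axes as they then stand; what a row does not reach is not made up. A row lasts 1/8 s, in which the tool goes at most 62.5 mm and 10.7 degrees, less where a joint would pass 70% of its speed; a pose out of reach is approached as far as the arm can. A call is refused whole if a number of a shift passes 62.5 or a number of a turn 10.7, either way. A call with a gripper value outside its range is refused whole. The fingers move at their own pace and stop on an object; "force" is the grip in N (left out, the last holds). Time passes only in rows, so rows that do not move let the fingers close. It gives the time, the measured TCP pose, the force and the opening at its end, in the units of the state.
- state(): the state, without advancing time (a new reading comes with each control period).
- grab_frame(name): name is "scene" or "top" or "wrist"; returns the picture (480x640x3 uint8, red, green, blue); there is no depth.
- camera_model(name): a dict with "fx", "fy", "cx", "cy" (pixels), "rvec" (rotation vector, rad) and "tvec" (3), from world to camera coordinates, as OpenCV has them; the wrist camera has in their place "mount" (4x4, takes a point from camera to tool coordinates, whose origin is the TCP and whose axes are the flange's). Camera axes: x right, y down, z forward; pixel columns grow to the right and rows downward; lengths in mm; the calibration is good to about 2 mm. A picture is of the moment at which its call begins: read the wrist's pose just before it. camera_model takes no time and is no camera call.
- job_done(): hands the job in, once; it reports no verdict.
The state is a dict: "time_s": time; "qpos": joint angles; "qvel": joint speeds; "effort": joint torques, N m; "ee_pos": TCP position; "ee_rot": TCP orientation; "force": force on the tool from outside, world axes, zero at the start; "torque": the same for the moment, N m; "gripper_width": finger opening in mm.
Only numpy, scipy, OpenCV 4.12 (cv2) and the standard library are available. Lean on these libraries where they do the work, as an engineer would, in place of code of your own. Each camera call takes 0.05 s, during which the arm holds its last target. There are 200 camera calls.

TASK

Change the current range on the welding set on the bench: first push its power switch fully off, then reach through the guard opening and turn the sunk pointer knob clockwise to the last but one of its seven lines, and push the switch fully on again. The range knob must only be turned while the set is off; leave the tools and the magnet lying around and on the set where they are.

Things in the scene. Friction and masses are not known exactly. Their poses are not given: they have to be found in the camera images.
- welder: Blue welding set, fixed: sheet-steel case 260 (x) by 360 (y) by 200 mm high, flat top. Origin: centre of its underside; x from its front (robot side) to its back, y to its left, z up. Left in the top is a control pocket 45 mm deep, x -75 to +32, y -5 to +155 mm, with the range knob on its floor; right on the top stands the power switch. Carrying handles stick out 37 mm at both ends.
- guard_opening (a point): Middle of the guard opening, level with the case top (x 3, y 75, z 200 mm in the set's frame, and with its axes): the gap 58 mm (x) by 160 mm (y) through which fingers reach the knob's nose, between the pocket's back wall and a steel guard bar 8 mm thick along y, flush with the top, right over the knob's axis. A second such bar lies 26 mm nearer the front.
- knob_axis (a point): Knob axis at the pocket floor, fixed on the set (x -30, y 75, z 155 mm in its frame, and with its axes). Seven dark lines on the floor fan out from it at radius 42 to 58 mm: the first 60 degrees left of the set's +x, then every 20 degrees clockwise; the fourth points along +x, the sixth (last but one, the goal) 40 degrees right of +x.
- range_knob (a joint): Knob angle in rad: 0 at the first line, growing clockwise seen from above by 0.349 a line to 2.094 at the seventh; stops at both ends. Sixth line = 1.745. Starts at 0.3 to 0.9. Stiff: 0.1 N m, some 3 to 6 N pushed sideways on the nose with closed fingertips; no clicks, stays where it is left.
- knob_nose (a point): End of the nose of the black range knob, 45 mm from the axis, 22 mm above the pocket floor; turns with it. The nose is a bar 10 mm thick, 7 to 27 mm above the floor, with a white line on top; it reaches 45 mm from the axis (5 mm behind it). The hub is round, 28 mm across and 27 high, on a 46 mm skirt 6 mm high.
- switch_pivot (a point): Foot of the power switch on the case top, fixed on the set (x -10, y -100, z 200 mm in its frame, and with its axes). Two steel hoops 37 mm high run 72 mm along x, 33 mm left and right of it; the clear gap between them is 60 mm.
- power_switch (a joint): Angle of the power switch in rad: 0 = off, lever leaning 24 degrees towards the set's front; 0.84 = on, leaning 24 degrees towards its back; stops at both ends. It moves about the y axis, is pushed over with 1 to 3 N and stays where it is left (no snap). Starts on.
- switch_tip (a point): End of the switch's steel bat lever; moves with it. The lever turns about a point 3 mm above the foot and is 42 mm long, 9 mm thick at its foot, 15 mm near its end. Round its foot lies a steel plate 90 mm square and 2 mm thick.
- plate_magnet: Bystander: six-sided welding plate magnet, about 120 x 45 x 18 mm, lying loose on the back of the welding set's top. Origin: centre of its underside.
- chipping_hammer: Bystander: chipping hammer, about 260 mm long and 22 high, on the bench left of the set. Origin: underside, near the middle of the handle.
- wire_brush: Bystander: wooden wire brush, 290 mm long and 40 high, bristles down, on the bench left of the set. Origin: middle of its underside.
- angle_grinder: Bystander: angle grinder, 310 mm long and 77 high, on the bench right of the set. Origin: underside, near its middle.

How it is judged (in metres and radians):
On the way, in this order (a step that is already met when the one before it is completed fails the run):
1. the power switch is fully off (value of joint power_switch below 0.12 rad), for 0.2 s.
2. with the set off, the knob points to the sixth line (value of joint power_switch below 0.12 rad and value of joint range_knob between 1.625 and 1.865 rad), for 0.3 s.
3. the power switch is fully on again (value of joint power_switch above 0.72 rad), for 0.2 s.
At the end, for the whole second after the job is handed in: The knob points to the sixth of the seven lines (within 0.12 rad, 7 degrees), the power switch is fully over to on (0.72 rad or more), and the magnet, hammer, brush and grinder lie within 25 mm of where they were (value of joint range_knob between 1.625 and 1.865 rad and value of joint power_switch above 0.72 rad and distance of each of plate_magnet, chipping_hammer, wire_brush, angle_grinder from where it was at the start of the episode below 0.025 m); the robot touches nothing.
It fails at once if the range knob is turned (nose end moved more than 8 mm) while the set is on (value of joint power_switch above 0.6 rad and distance of knob_nose from where it was at the start of the episode above 0.008 m and (value of joint range_knob below 1.625 rad or value of joint range_knob above 1.865 rad)).
It fails at once if a bystander (magnet, hammer, brush or grinder) is moved more than 25 mm (distance of any of plate_magnet, chipping_hammer, wire_brush, angle_grinder from where it was at the start of the episode above 0.025 m).
It also fails if it takes over 64 s, if anything falls off the work surface, if the arm or the gripper's body presses on something with over 40 N, if the wrist force passes 120 N, or if a joint passes its speed limit or range.

## Working session

There is one attempt and no reset: what is moved stays moved. The work goes in short steps, Python scripts to look and compute and a tool call to move; the robot and the scene stay as the last step left them, time stands still between calls to the robot, and variables do not carry over. Pictures are saved under pics/ and viewed, about 8 in all and at most 12, crops included, and the job is handed in when it is done.

Besides the shell and the picture viewer there is one more tool, called after "Emit:" as name(argument=value, ...), one argument or row to a line, values as JSON. arm_command: Moves the arm, as the interface text tells. Its arguments: {"type":"object","properties":{"deltas":{"type":"string"},"force":{"type":"number"}},"required":["deltas"]}

```bash
mkdir -p pics
cat > h.py <<'E'
from workcell import *
import numpy as np, cv2
from scipy.spatial.transform import Rotation as R
def cam(n,s=None):
    m=camera_model(n); K=np.array([[m['fx'],0,m['cx']],[0,m['fy'],m['cy']],[0,0,1.]])
    if n=='wrist':
        s=s or state(); T=np.eye(4); T[:3,:3]=R.from_euler('xyz',s['ee_rot'],degrees=True).as_matrix(); T[:3,3]=s['ee_pos']
        T=T@np.array(m['mount']); Rc=T[:3,:3].T; return K,Rc,-Rc@T[:3,3]
    return K,R.from_rotvec(np.ravel(m['rvec'])).as_matrix(),np.ravel(m['tvec'])
def ray(c,uv,z):
    K,Rc,t=c; o=-Rc.T@t; d=Rc.T@np.linalg.solve(K,[uv[0],uv[1],1]); return o+d*(z-o[2])/d[2]
def proj(c,p):
    K,Rc,t=c; q=K@(Rc@np.asarray(p,float)+t); return q[:2]/q[2]
def save(n,f,crop=None,sc=1):
    im=grab_frame(n)[:,:,::-1].copy()
    cv2.imwrite(f'pics/{f}_raw.png',im)
    if crop: x0,y0,x1,y1=crop; im=im[y0:y1,x0:x1]
    cv2.imwrite(f'pics/{f}.png',cv2.resize(im,None,fx=sc,fy=sc,interpolation=cv2.INTER_CUBIC));
E
python3 - <<'E'
from h import *
s=state();print(s)
for n in('top','scene'):
    save(n,n+'0'); c=cam(n); print(n,-c[1].T@c[2],c[1][2],c[0][0,0])
print(camera_model('wrist'))
E
```

```text
{'time_s': 0.0, 'qpos': array([ 6.98989347e+01,  1.83521284e+01,  8.97075714e+01, -1.89003671e-03,
        7.20441138e+01, -1.14548339e+00]), 'qvel': array([ 0.05371833,  0.03904479, -0.04541257,  0.03436697, -0.02872132,
       -0.10662949]), 'effort': array([ 4.45203914e-04, -4.12471569e+01, -2.31972420e+01,  7.29676802e-02,
        4.59592079e-02, -1.48120521e-04]), 'ee_pos': array([186.58811105, 543.27462284, 180.60756275]), 'ee_rot': array([-1.79896171e+02, -2.78787564e-04,  1.61045002e+02]), 'force': array([ 0.748853  , -0.11540294,  0.3212828 ]), 'torque': array([ 0.00724256,  0.02317355, -0.00786417]), 'gripper_width': 91.44340183956183}
top [ 508.18203145   64.28589615 1523.3455734 ] [ 0.07734533  0.02746808 -0.99662591] 613.087752160926
scene [1471.57992499  577.79300759  809.49655803] [-0.71726009 -0.41497715 -0.5597606 ] 458.1190790653829
{'fx': 397.938633111852, 'fy': 397.938633111852, 'cx': 323.81037683941196, 'cy': 241.44099035783583, 'mount': array([[-2.17095945e-04, -9.59812759e-01, -2.80641087e-01,
         8.01688096e+01],
       [ 9.99999568e-01, -4.62081830e-04,  8.06782027e-04,
        -3.02755708e-01],
       [-9.04038831e-04, -2.80640791e-01,  9.59812445e-01,
        -2.04315816e+02],
       [ 0.00000000e+00,  0.00000000e+00,  0.00000000e+00,
         1.00000000e+00]])}
```

View pics/top0.png

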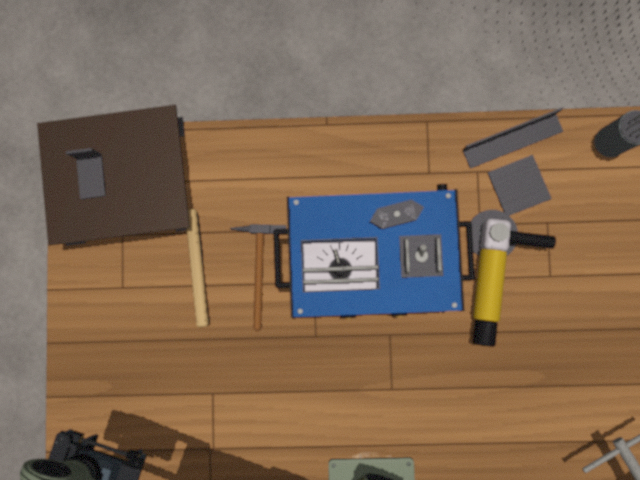

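View pics/scene0.png

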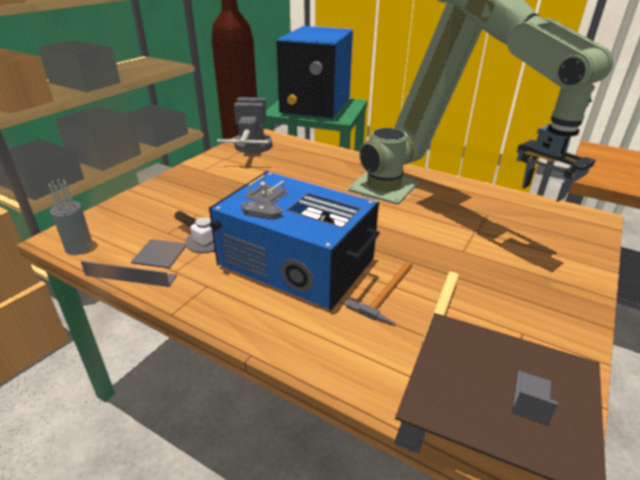

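The top view shows the set with corners near (289,197), (456,190), (463,310) and (293,317). The pocket is at (340,265) with the nose pointing slightly left of +x, and the switch is at (421,253). The magnet is at the back and the arm is clear, at lower left.

```bash
cat >> h.py <<'E'
def fit(n,img,c,box=None):
    hsv=cv2.cvtColor(img,cv2.COLOR_BGR2HSV); m=cv2.inRange(hsv,(100,120,60),(125,255,255))
    if box: k=np.zeros_like(m); k[box[1]:box[3],box[0]:box[2]]=255; m&=k
    m=cv2.morphologyEx(m,cv2.MORPH_CLOSE,np.ones((3,3)))
    cn=max(cv2.findContours(m,cv2.RETR_EXTERNAL,cv2.CHAIN_APPROX_NONE)[0],key=cv2.contourArea)
    P=np.array([ray(c,p,200)[:2] for p in cv2.convexHull(cn)[:,0]],np.float32)
    return cv2.minAreaRect(P)
E
python3 - <<'E'
from h import *
img=cv2.imread('pics/top0_raw.png');c=cam('top')
r=fit('top',img,c);print(r)
(cx,cy),(w,h),a=r
a=(a+45)%90-45; print('yaw',a)
T=lambda p:np.array([cx,cy,0])+R.from_euler('z',a,degrees=True).apply(p)
for k,p in dict(knob=(-30,75,155),pivot=(-10,-100,200),open=(3,75,200)).items(): print(k,T(p),proj(c,T(p)))
# bolts/pocket corners check
for p in [(-75,-5,200),(-75,155,200),(32,155,200),(32,-5,200)]: print(proj(c,T(p)))
q=ray(c,(336,247),182); print('nose',q, np.degrees(np.arctan2(*(q-T((-30,75,155)))[1::-1]))-a)
E
```

```text
((586.387939453125, -13.443084716796875), (263.8384704589844, 363.0113220214844), 0.9726684093475342)
yaw 0.9726684093475342
knob [555.11910344  61.03684476 155.        ] [340.05291042 268.85894719]
pivot [ 578.08692547 -113.59842989  200.        ] [420.93247762 255.26924334]
open [588.11434836  61.59703463 200.        ] [339.38813805 252.88408829]
[378.26006516 287.43454487]
[303.92327195 290.64841659]
[301.90702285 241.19660371]
[375.77046387 237.84677706]
nose [602.32621599  68.616211   182.        ] 8.148644709372546
```

Emit:
arm_command(
  deltas="0 0 -40 0 0 10 0; 0 0 -40 0 0 10 0; 0 0 -40 0 0 10 0; 0 0 -40 0 0 10 0; 0 0 0 0 0 10 0",
  force=30,
)

```text
time_s: 0.72
ee_pos: [187.2, 545.0, 344.9]
ee_rot: [179.8, -0.3, 110.7]
force: [-0.7, 1.1, 0.2]
gripper_width: 44.1
```

Emit:
arm_command(
  deltas="0 0 0 0 0 10 0; 0 0 0 0 0 10 0; -45 33 0 0 0 0 0; -45 33 0 0 0 0 0; -45 33 0 0 0 0 0",
)

```text
time_s: 1.35
ee_pos: [288.8, 409.2, 340.9]
ee_rot: [-180.0, 0.0, 91.1]
force: [0.7, -0.0, -0.3]
gripper_width: 0.5
```

Emit:
arm_command(
  deltas="-45 33 0 0 0 0 0; -45 33 0 0 0 0 0; -45 33 0 0 0 0 0; -45 33 0 0 0 0 0; -45 33 0 0 0 0 0",
)

```text
time_s: 1.98
ee_pos: [458.0, 187.1, 341.2]
ee_rot: [-180.0, -0.0, 91.0]
force: [-0.1, 0.4, 0.7]
gripper_width: 0.8
```

Emit:
arm_command(
  deltas="-45 33 0 0 0 0 0; -45 33 0 0 0 0 0; -45 33 0 0 0 0 0; -45 33 0 0 0 0 0; 0 0 0 0 0 0 0",
)

```text
time_s: 2.6
ee_pos: [594.0, 8.1, 339.3]
ee_rot: [-179.8, 0.0, 90.8]
force: [-0.4, -0.4, 0.3]
gripper_width: 0.3
```

Run:
```python
from h import *
s=state();print(s['time_s'],s['ee_pos'],s['ee_rot'],s['gripper_width'],s['force'])
save('wrist','w1');c=cam('wrist',s)
r=fit('w',cv2.imread('pics/w1_raw.png'),c);print(r)
```

```text
2.6 [593.96887443   8.08264466 339.30831494] [-1.79839722e+02  3.91726260e-02  9.07795776e+01] 0.3463692994090888 [-0.44183178 -0.44069859  0.30606477]
((585.5625, 28.39098358154297), (260.605712890625, 277.12994384765625), 0.8344978094100952)
```

View pics/w1.png

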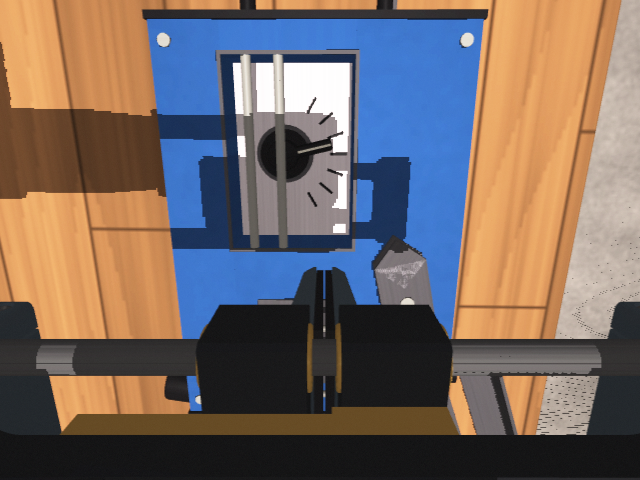

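The wrist view shows the knob hub at (284,152), the nose end at (331,146) between lines 3 and 4, and the magnet tip at (390,240). This pose agrees with the top-camera one to about 1 mm.

```bash
cat >> h.py <<'E'
A=0.9; C0=np.array([586,-13,0.])
T=lambda p:C0+R.from_euler('z',A,degrees=True).apply(p)
Ti=lambda p:R.from_euler('z',-A,degrees=True).apply(np.asarray(p)-C0)
E
python3 - <<'E'
from h import *
import json
s=dict(ee_pos=[593.97,8.08,339.31],ee_rot=[-179.84,.039,90.78]);c=cam('wrist',s)
for u in [(331,146),(298,152)]: print('nose',Ti(ray(c,u,182)))
for u in [(311,105),(326,119),(336,135),(338,154),(335,171),(326,188),(312,200)]: 
  q=Ti(ray(c,u,155)); print(q, np.degrees(np.arctan2(q[1]-75,q[0]+30)))
print('magnet',[Ti(ray(c,u,218)).round() for u in [(394,236),(372,268)]])
print('pocket',[Ti(ray(c,u,200)).round() for u in [(217,52),(358,51),(353,250),(229,250)]])
print('tool',Ti(s['ee_pos']), 'pivot',T((-10,-100,200)))
E
```

```text
nose [ 13.77156219  82.86263318 182.        ]
nose [-15.52924489  77.73807465 182.        ]
[ -4.40700071 118.50191097 155.        ] 59.53089355758302
[  9.45423841 106.09443345 155.        ] 38.24213552762675
[ 18.87789318  91.64258666 155.        ] 18.80335575546568
[ 20.89949231  74.08945522 155.        ] -1.0248591178061437
[ 18.12177358  57.99971258 155.        ] -19.45711290732727
[  9.40460716  41.53514722 155.        ] -40.339994036501636
[ -4.42598363  29.6869061  155.        ] -60.56028262221589
magnet [array([ 67.,  10., 218.]), array([ 49., -19., 218.])]
pocket [array([-77., 156., 200.]), array([ 35., 157., 200.]), array([ 34.,  -8., 200.]), array([-79.,  -8., 200.])]
tool [  8.30012701  20.95221209 339.31      ] pivot [ 577.57196541 -113.14473642  200.        ]
```

Emit:
arm_command(
  deltas="-50 15 0 0 0 0 0; -50 15 0 0 0 0 0; -21 5 0 0 0 0 0; 0 0 -0 0 0 0 0; 0 0 40 0 0 0 0",
)

```text
time_s: 3.28
ee_pos: [631.1, -107.4, 304.6]
ee_rot: [179.5, 0.0, 91.1]
force: [-0.8, 1.0, -0.6]
gripper_width: 0.2
```

Emit:
arm_command(
  deltas="0 0 40 0 0 0 0; 0 0 29 0 0 0 0; 0 0 0 0 0 0 0; 0 0 0 0 0 0 0",
)

```text
time_s: 3.78
ee_pos: [630.4, -107.9, 234.3]
ee_rot: [179.8, 0.0, 91.1]
force: [-0.3, -0.0, 0.6]
gripper_width: 0.5
```

Run:
```python
from h import *
s=state();print(s['time_s'],Ti(s['ee_pos']),s['ee_rot'],s['force'])
save('wrist','w2')
```

```text
3.775 [ 42.88695443 -95.62261979 234.34153284] [1.79842427e+02 2.24931177e-04 9.11291554e+01] [-0.27033494 -0.00377512  0.59825717]
```

View pics/w2.png

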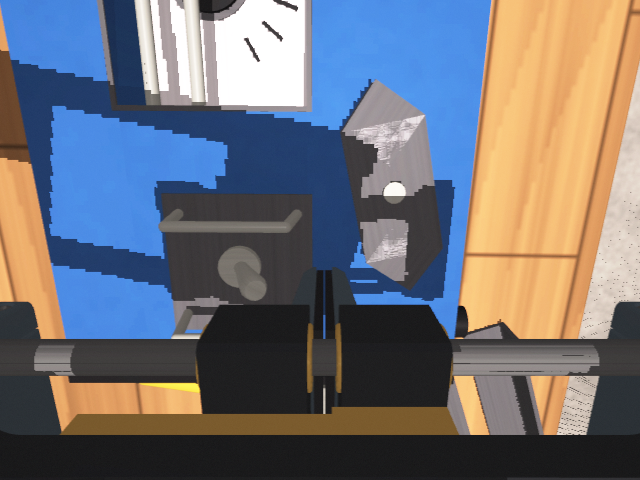

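The lever tip shows at (255,287), just in front of the fingers and between the hoops. The magnet is clear. Next I push toward the front.

Emit:
arm_command(
  deltas="-4 0 4 0 0 0 0; 0 -8 0 0 0 0 0; 0 -8 0 0 0 0 0; 0 -8 0 0 0 0 0; 0 -6 0 0 0 0 0",
)

```text
time_s: 4.45
ee_pos: [599.2, -113.8, 228.7]
ee_rot: [180.0, -0.0, 91.0]
force: [-0.6, 0.4, -0.6]
gripper_width: 0.3
```

Emit:
arm_command(
  deltas="0 -4 0 0 0 0 0; 0 -4 0 0 0 0 0; 0 -3 0 0 0 0 0; 0 0 0 0 0 0 0",
)

```text
time_s: 4.95
ee_pos: [588.8, -113.9, 228.5]
ee_rot: [180.0, -0.0, 91.0]
force: [-0.4, -0.4, 0.6]
gripper_width: 0.1
```

Emit:
arm_command(
  deltas="0 -2 0 0 0 0 0; 0 0 0 0 0 0 0",
)

```text
time_s: 5.2
ee_pos: [586.8, -114.0, 228.4]
ee_rot: [180.0, -0.0, 91.0]
force: [-0.1, 0.1, -0.1]
gripper_width: 0.5
```

Emit:
arm_command(
  deltas="0 -2 0 0 0 0 0; 0 -2 0 0 0 0 0",
)

```text
time_s: 5.45
ee_pos: [582.7, -114.0, 228.4]
ee_rot: [-180.0, -0.0, 91.0]
force: [0.1, 0.2, -0.2]
gripper_width: 0.5
```

Emit:
arm_command(
  deltas="0 -2 0 0 0 0 0; 0 -2 0 0 0 0 0",
)

```text
time_s: 5.7
ee_pos: [578.7, -114.1, 228.5]
ee_rot: [180.0, -0.0, 91.0]
force: [-0.3, -0.0, -0.3]
gripper_width: 0.3
```

Run:
```python
from h import *
s=state();print(s['time_s'],Ti(s['ee_pos']),s['force'])
save('wrist','w3')
```

```text
5.7 [  -8.89466728 -100.98105383  228.48486631] [-0.34106311 -0.01499328 -0.26883582]
```

View pics/w3.png

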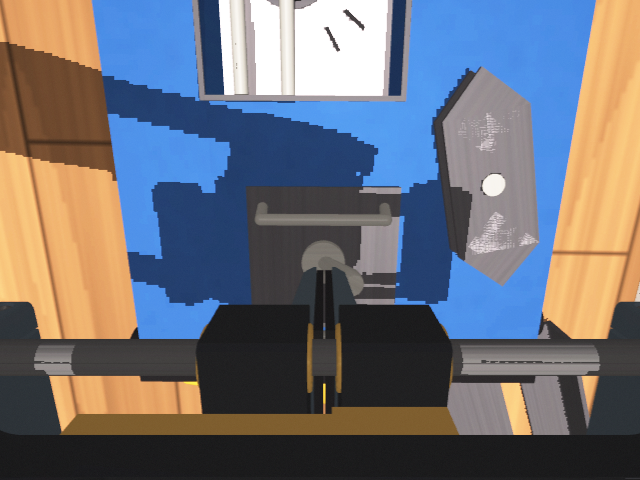

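Run:
```python
from h import *
c2=cam('wrist',dict(ee_pos=T((42.887,-95.62,234.34)),ee_rot=[179.84,0,91.13]));c3=cam('wrist',dict(ee_pos=T((-8.895,-100.98,228.48)),ee_rot=[180,0,91]))
for n,c in(('2',c2),('3',c3)):
  for p in [(-10,-100,203),(7,-100,241),(-27,-100,241),(-10,-67,237),(26,-67,237)]: print(n,p,proj(c,T(p)))
im=cv2.imread('pics/w3_raw.png')[180:330,230:410]
cv2.imwrite('pics/w3z.png',cv2.resize(im,None,fx=4,fy=4,interpolation=cv2.INTER_CUBIC))
```

```text
2 (-10, -100, 203) [240.36355004 264.40691121]
2 (7, -100, 241) [258.10933698 288.25823851]
2 (-27, -100, 241) [194.50511771 288.12297707]
2 (-10, -67, 237) [224.00315633 226.51546817]
2 (26, -67, 237) [293.04367834 226.71006083]
3 (-10, -100, 203) [323.13001333 259.53113937]
3 (7, -100, 241) [355.89189073 283.28418984]
3 (-27, -100, 241) [290.23207841 283.20967687]
3 (-10, -67, 237) [323.13914528 219.32156033]
3 (26, -67, 237) [394.51162424 219.41579037]
```

View pics/w3z.png

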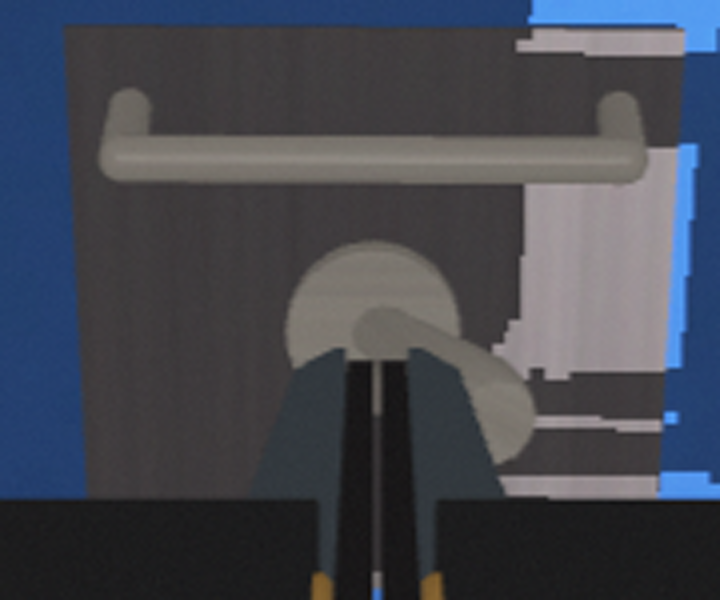

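The lever still leans back (tip near (356,285)) with the fingers now in front of it and no contact force. The fingers must have passed above or beside it, so I check from the fixed cameras.

Run:
```python
from h import *
s=state();print(s['time_s'],Ti(s['ee_pos']))
out=[]
for n in('top','scene'):
    im=grab_frame(n)[:,:,::-1].copy(); cv2.imwrite(f'pics/{n}1_raw.png',im)
    c=cam(n); u=proj(c,s['ee_pos']); print(n,u,[proj(c,T(p)).round() for p in [(7,-100,241),(-27,-100,241)]])
    x,y=u.astype(int); p=im[y-45:y+45,x-60:x+60]; out.append(cv2.resize(p,(780,585//2*2//2) if 0 else (400,300),interpolation=cv2.INTER_CUBIC))
cv2.imwrite('pics/both1.png',np.hstack(out))
```

```text
5.75 [  -9.15198466 -100.99213869  228.50044543]
top [422.97472019 254.33301061] [array([423., 246.]), array([424., 263.])]
scene [266.46795708 184.18913247] [array([263., 182.]), array([270., 178.])]
```

View pics/both1.png

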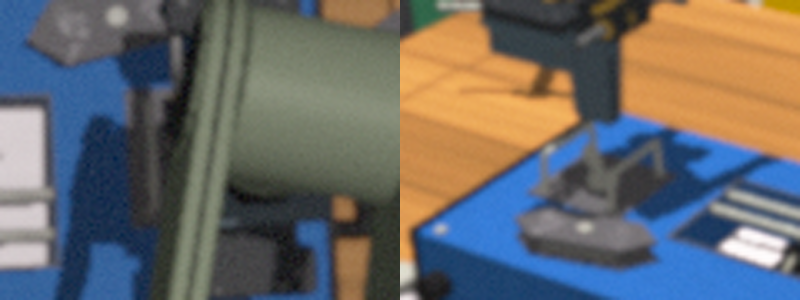

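The scene view shows the finger tips really end about 18–20 mm above the reported TCP, so they passed over the lever. I go back behind it, lower by 18 mm and push again.

Emit:
arm_command(
  deltas="0 26 -2 0 0 0 0; 0 26 0 0 0 0 0; 0 0 10 0 0 0 0; 0 0 10 0 0 0 0; 0 0 0 0 0 0 0",
)

```text
time_s: 6.48
ee_pos: [629.2, -113.0, 209.1]
ee_rot: [-179.8, -0.0, 91.0]
force: [-0.5, -0.5, 0.2]
gripper_width: 0.5
```

Emit:
arm_command(
  deltas="0 -8 0 0 0 0 0; 0 -8 0 0 0 0 0; 0 -6 0 0 0 0 0; 0 -4 0 0 0 0 0",
)

```text
time_s: 6.98
ee_pos: [604.4, -113.7, 210.8]
ee_rot: [180.0, 0.0, 91.0]
force: [0.4, 0.6, -0.8]
gripper_width: 0.7
```

Emit:
arm_command(
  deltas="0 -4 0 0 0 0 0; 0 -4 0 0 0 0 0; 0 -4 0 0 0 0 0",
)

```text
time_s: 7.35
ee_pos: [594.0, -113.9, 211.3]
ee_rot: [179.8, 0.0, 91.0]
force: [3.6, 0.6, 4.8]
gripper_width: 0.6
```

Emit:
arm_command(
  deltas="0 -4 0 0 0 0 0; 0 -4 0 0 0 0 0",
)

```text
time_s: 7.6
ee_pos: [586.3, -114.0, 212.4]
ee_rot: [179.7, 0.0, 91.1]
force: [1.5, 1.5, 8.0]
gripper_width: 0.5
```

Emit:
arm_command(
  deltas="0 12 0 0 0 0 0; 0 20 0 0 0 0 0; 0 11 0 0 0 0 0; 0 0 10 0 0 0 0; 0 0 0 0 0 0 0",
)

```text
time_s: 8.22
ee_pos: [626.4, -113.0, 198.6]
ee_rot: [-179.8, -0.0, 91.1]
force: [0.2, 0.1, 1.0]
gripper_width: 0.2
```

Run:
```python
from h import *
s=state();print(s['time_s'],Ti(s['ee_pos']),s['force'])
save('wrist','w4',(170,160,410,330),3)
```

```text
8.225 [  38.85904582 -100.65309743  198.609667  ] [0.18945784 0.09461475 1.03363755]
```

View pics/w4.png

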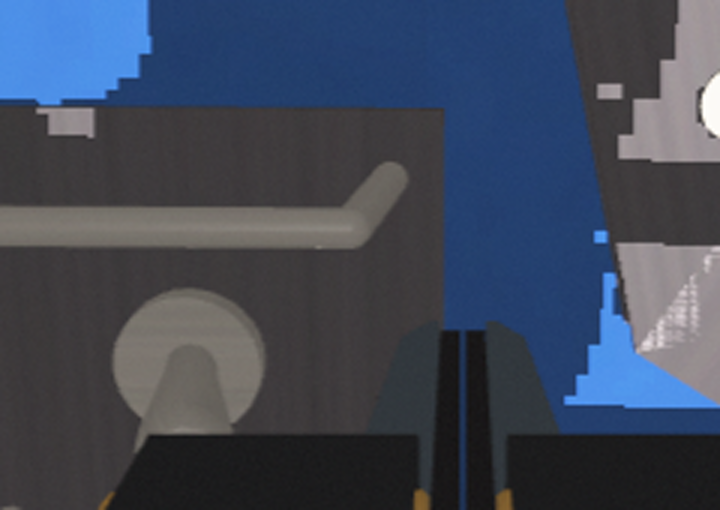

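The lever is now upright at (190,390) in the crop, and the finger tips are lower and behind it. I continue the push.

Emit:
arm_command(
  deltas="0 -10 0 0 0 0 0; 0 -10 0 0 0 0 0; 0 -6 0 0 0 0 0; 0 -4 0 0 0 0 0",
)

```text
time_s: 8.78
ee_pos: [598.5, -113.8, 201.5]
ee_rot: [179.8, 0.0, 91.0]
force: [1.7, -0.1, 2.2]
gripper_width: 0.6
```

Emit:
arm_command(
  deltas="0 -4 0 0 0 0 0; 0 -3 0 0 0 0 0; 0 0 0 0 0 0 0",
)

```text
time_s: 9.15
ee_pos: [590.4, -113.9, 200.3]
ee_rot: [-180.0, -0.0, 91.0]
force: [1.0, 0.7, 0.8]
gripper_width: 0.1
```

Emit:
arm_command(
  deltas="0 -2 0 0 0 0 0; 0 -2 0 0 0 0 0; 0 0 0 0 0 0 0",
)

```text
time_s: 9.52
ee_pos: [586.5, -114.0, 200.2]
ee_rot: [-180.0, -0.0, 91.0]
force: [0.7, 0.5, 1.5]
gripper_width: 0.5
```

Emit:
arm_command(
  deltas="0 -2 0 0 0 0 0; 0 -2 0 0 0 0 0; 0 0 0 0 0 0 0",
)

```text
time_s: 9.9
ee_pos: [582.4, -114.0, 200.2]
ee_rot: [-179.9, -0.0, 91.0]
force: [0.9, -0.1, -0.5]
gripper_width: 0.4
```

Emit:
arm_command(
  deltas="0 -2 0 0 0 0 0; 0 0 0 0 0 0 0",
)

```text
time_s: 10.15
ee_pos: [580.6, -114.0, 200.4]
ee_rot: [-180.0, -0.0, 91.0]
force: [2.0, 0.0, -0.5]
gripper_width: 0.8
```

Emit:
arm_command(
  deltas="0 -2 0 0 0 0 0; 0 0 0 0 0 0 0",
)

```text
time_s: 10.4
ee_pos: [579.4, -114.1, 200.6]
ee_rot: [179.9, -0.0, 91.0]
force: [2.6, 1.0, -0.8]
gripper_width: 0.6
```

Emit:
arm_command(
  deltas="0 -2 0 0 0 0 0; 0 0 0 0 0 0 0",
)

```text
time_s: 10.65
ee_pos: [579.1, -114.1, 200.9]
ee_rot: [179.7, 0.0, 91.0]
force: [7.3, 1.0, -1.5]
gripper_width: 0.6
```

Contact rose to 7 N with almost no motion, so the lever is at its off stop. Next I retreat and go over the knob's left side.

Emit:
arm_command(
  deltas="0 12 0 0 0 0 0; 0 0 -40 0 0 0 0; 0 0 -40 0 0 0 0; 55 0 0 0 0 0 0; 55 0 0 0 0 0 0",
)

```text
time_s: 11.28
ee_pos: [586.5, -3.3, 280.7]
ee_rot: [-179.9, 0.0, 90.9]
force: [0.9, -0.4, -0.7]
gripper_width: 0.5
```

Emit:
arm_command(
  deltas="55 0 0 0 0 0 0; 53 0 0 0 0 0 0; 0 0 0 0 0 0 0; 0 0 0 0 0 0 0",
)

```text
time_s: 11.78
ee_pos: [584.5, 103.6, 280.2]
ee_rot: [-179.9, 0.1, 91.1]
force: [0.9, -0.0, 0.2]
gripper_width: 0.4
```

Run:
```python
from h import *
s=state();print(s['time_s'],Ti(s['ee_pos']),s['ee_rot'],s['force'])
out=[]
for n,b in(('top',(385,225,455,290)),('scene',(235,160,315,220))):
    im=grab_frame(n)[:,:,::-1].copy(); x0,y0,x1,y1=b
    out.append(cv2.resize(im[y0:y1,x0:x1],(400,340),interpolation=cv2.INTER_CUBIC))
    c=cam(n);print([proj(c,T(p)).round(1) for p in [(-10,-100,203),(7,-100,241),(-27,-100,241)]])
cv2.imwrite('pics/both2.png',np.hstack(out))
```

```text
11.775 [  0.37819482 116.64505386 280.16766446] [-1.79913673e+02  6.48006190e-02  9.10749763e+01] [ 0.92557666 -0.0401403   0.23968384]
[array([420.9, 255.4]), array([422.9, 246.3]), array([423.8, 262.6])]
[array([267.4, 192.4]), array([263. , 182.5]), array([270.3, 177.6])]
```

View pics/both2.png

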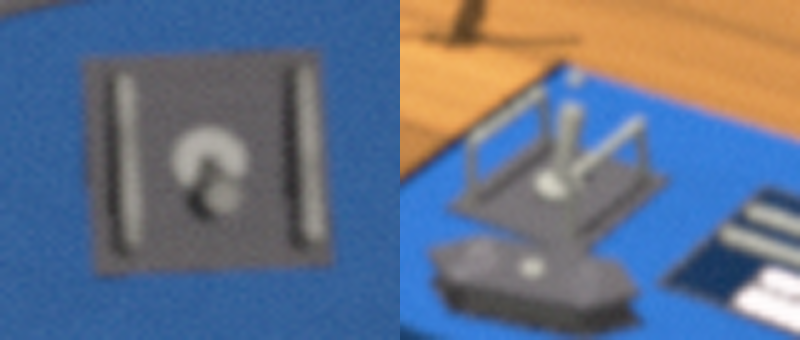

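The switch is fully off: its tip is at (423,262.7) in the top view, against (423.8,262.6) predicted for off. Now I go down through the guard opening.

Emit:
arm_command(
  deltas="0 3 40 0 0 0 0; 0 0 40 0 0 0 0; 0 0 0 0 0 0 0; 0 0 20 0 0 0 0; 0 0 10 0 0 0 0",
)

```text
time_s: 12.5
ee_pos: [588.6, 103.4, 171.5]
ee_rot: [179.9, -0.0, 91.0]
force: [-0.9, 0.6, 0.0]
gripper_width: 0.2
```

Emit:
arm_command(
  deltas="0 0 10 0 0 0 0; 0 0 6 0 0 0 0; 0 0 4 0 0 0 0; 0 0 0 0 0 0 0",
)

```text
time_s: 13.0
ee_pos: [587.9, 104.1, 150.4]
ee_rot: [-180.0, -0.0, 91.1]
force: [-0.1, 0.4, 0.0]
gripper_width: 0.2
```

Run:
```python
from h import *
s=state();print(s['time_s'],Ti(s['ee_pos']),s['ee_rot'],s['force'])
save('wrist','w5',(160,200,480,440),2)
```

```text
13.0 [  3.70214703 117.10083391 150.41859575] [-1.79996234e+02 -3.78390497e-03  9.10536047e+01] [-0.10344739  0.40649657  0.03946068]
```

View pics/w5.png

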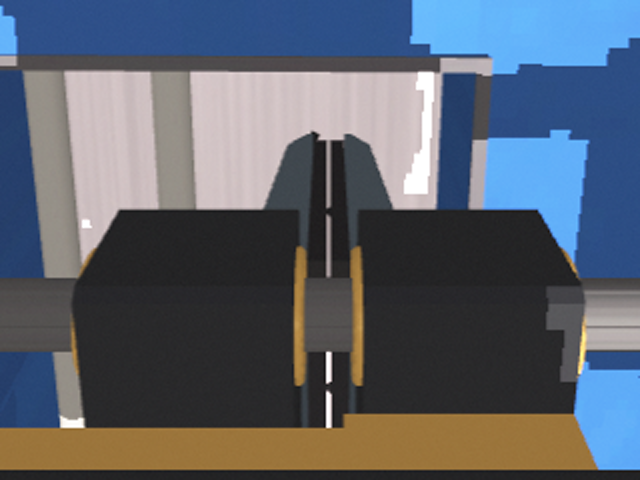

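The fingers are inside the opening, between the guard bar and the back wall, and to the left of the nose. Next I lower 4 mm and push toward −y.

Emit:
arm_command(
  deltas="0 0 4 0 0 0 0; -6 0 0 0 0 0 0; -6 0 0 0 0 0 0; 0 0 0 0 0 0 0",
)

```text
time_s: 13.55
ee_pos: [588.3, 91.8, 146.6]
ee_rot: [180.0, -0.0, 91.0]
force: [0.1, 1.0, 0.5]
gripper_width: 0.2
```

Emit:
arm_command(
  deltas="-3 0 0 0 0 0 0; -3 0 0 0 0 0 0; -3 0 0 0 0 0 0; 0 0 0 0 0 0 0",
)

```text
time_s: 14.05
ee_pos: [588.8, 83.1, 146.7]
ee_rot: [179.9, -0.0, 91.0]
force: [2.7, 2.9, 0.2]
gripper_width: 0.3
```

Emit:
arm_command(
  deltas="-3 0 0 0 0 0 0; -3 0 0 0 0 0 0; -3 0 0 0 0 0 0; 0 0 0 0 0 0 0",
)

```text
time_s: 14.55
ee_pos: [588.8, 74.0, 146.7]
ee_rot: [179.9, -0.0, 91.0]
force: [2.5, 3.4, 0.7]
gripper_width: 0.2
```

Emit:
arm_command(
  deltas="-3 0 0 0 0 0 0; -2 0 0 0 0 0 0; 0 0 0 0 0 0 0; 10 0 0 0 0 0 0; 20 0 0 0 0 0 0",
)

```text
time_s: 15.18
ee_pos: [587.3, 98.8, 146.0]
ee_rot: [-179.9, 0.1, 91.0]
force: [0.8, 0.3, 0.1]
gripper_width: 0.4
```

Emit:
arm_command(
  deltas="5 0 0 0 0 0 0; 0 0 -40 0 0 0 0; 0 0 -40 0 0 0 0; 0 0 -40 0 0 0 0; 0 0 -10 0 0 0 0",
)

```text
time_s: 15.8
ee_pos: [588.9, 104.5, 279.2]
ee_rot: [179.7, -0.0, 91.1]
force: [-0.3, -0.4, -1.0]
gripper_width: 0.4
```

Emit:
arm_command(
  deltas="0 -40 0 0 0 0 0; 0 -40 0 0 0 0 0; 0 -20 0 0 0 0 0; 0 0 0 0 0 0 0",
)

```text
time_s: 16.3
ee_pos: [486.5, 102.2, 275.8]
ee_rot: [-179.9, 0.0, 91.1]
force: [0.2, 0.3, -0.6]
gripper_width: 0.5
```

```bash
cat > m.py <<'E'
from h import *
import sys
n=sys.argv[1]
s=state();print(s['time_s'],Ti(s['ee_pos']),s['ee_rot'])
c=cam('wrist',s);im=grab_frame('wrist')[:,:,::-1].copy();ct=cam('top');it=grab_frame('top')[:,:,::-1].copy()
def rect(im,c,z,k=5,dx=(-75,35),dy=(0,150)):  # set-frame orthoview at height z
    P=[(dx[0],dy[0]),(dx[1],dy[0]),(dx[1],dy[1]),(dx[0],dy[1])]
    src=np.float32([proj(c,T((*p,z))) for p in P]); W=int((dx[1]-dx[0])*k);H=int((dy[1]-dy[0])*k)
    dst=np.float32([(0,H),(W,H),(W,0),(0,0)]); return cv2.warpPerspective(im,cv2.getPerspectiveTransform(src,dst),(W,H))
o=[rect(im,c,182,3.5),rect(it,ct,182,3.5)]
for i in o:
    for r in(1,): cv2.circle(i,(int(45*3.5),int(75*3.5)),int(45*3.5),(0,255,0),1)
cv2.imwrite(f'pics/{n}.png',np.hstack(o)); cv2.imwrite(f'pics/{n}_raw.png',im)
E
python3 m.py k1
```

```text
16.3 [-97.72811242 116.7375578  275.76295146] [-1.79919723e+02  3.11001447e-02  9.10867286e+01]
```

View pics/k1.png

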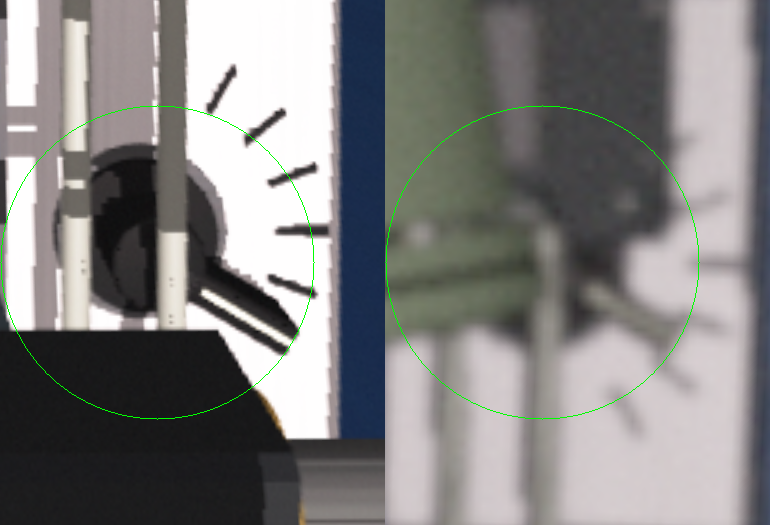

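The nose is at about −32° (white line from (200,290) to (287,345) in the rectified view), so it needs 8° more, about 4.7 mm of push. I go back in.

Emit:
arm_command(
  deltas="0 40 0 0 0 0 0; 0 40 0 0 0 0 0; 0 21 0 0 0 0 0; 0 0 0 0 0 0 0; 0 0 40 0 0 0 0",
)

```text
time_s: 17.02
ee_pos: [591.0, 104.4, 238.3]
ee_rot: [179.6, -0.1, 91.0]
force: [0.7, 0.2, 0.5]
gripper_width: 0.6
```

Emit:
arm_command(
  deltas="0 0 40 0 0 0 0; 0 0 20 0 0 0 0; 0 0 20 0 0 0 0; 0 0 10 0 0 0 0; 0 0 0 0 0 0 0",
)

```text
time_s: 17.65
ee_pos: [588.3, 104.1, 146.0]
ee_rot: [-179.9, 0.0, 91.1]
force: [0.5, 0.3, -0.7]
gripper_width: 0.4
```

Emit:
arm_command(
  deltas="-10 0 0 0 0 0 0; -10 0 0 0 0 0 0; -6 0 0 0 0 0 0; -3 0 0 0 0 0 0; 0 0 0 0 0 0 0",
)

```text
time_s: 18.27
ee_pos: [589.4, 74.9, 146.5]
ee_rot: [180.0, -0.0, 91.0]
force: [-0.4, 0.5, 0.4]
gripper_width: 0.6
```

Emit:
arm_command(
  deltas="-4 0 0 0 0 0 0; -3 0 0 0 0 0 0; -2 0 0 0 0 0 0; -1.5 0 0 0 0 0 0; 0 0 0 0 0 0 0",
)

```text
time_s: 18.9
ee_pos: [589.7, 65.0, 146.6]
ee_rot: [180.0, -0.0, 91.0]
force: [-0.4, 3.3, 0.4]
gripper_width: 0.7
```

Emit:
arm_command(
  deltas="0 0 0 0 0 0 0; 10 0 0 0 0 0 0; 20 0 0 0 0 0 0; 10 0 0 0 0 0 0; 0 0 -40 0 0 0 0",
)

```text
time_s: 19.52
ee_pos: [586.5, 105.6, 183.6]
ee_rot: [-179.6, 0.1, 91.2]
force: [0.2, -0.1, 0.5]
gripper_width: -0.1
```

Emit:
arm_command(
  deltas="0 0 -40 0 0 0 0; 0 0 -40 0 0 0 0; 0 0 -10 0 0 0 0; 0 -40 0 0 0 0 0; 0 -40 0 0 0 0 0",
)

```text
time_s: 20.15
ee_pos: [507.4, 103.2, 274.7]
ee_rot: [-179.8, 0.0, 91.1]
force: [0.2, 0.4, 0.5]
gripper_width: 0.6
```

Emit:
arm_command(
  deltas="0 -20 0 0 0 0 0; 0 0 0 0 0 0 0; 0 0 0 0 0 0 0",
)

```text
time_s: 20.52
ee_pos: [489.4, 102.9, 275.8]
ee_rot: [-180.0, 0.0, 91.1]
force: [0.6, 0.3, 0.3]
gripper_width: 0.4
```

```bash
python3 m.py k2
python3 - <<'E'
import cv2,numpy as np
for n in('k1','k2'):
    g=cv2.cvtColor(cv2.imread(f'pics/{n}.png')[:, :385],cv2.COLOR_BGR2GRAY)
    m=cv2.inRange(g,150,255)
    N,L,st,ce=cv2.connectedComponentsWithStats(m)
    for i in range(1,N):
        if 80<st[i,4]<2500:
            y,x=np.where(L==i); v=cv2.fitLine(np.float32(np.c_[x,y]),2,0,.01,.01).ravel()
            print(n,st[i],'slope',np.degrees(np.arctan2(v[1],v[0])).round(1),'end',[x[x.argmax()],y[x.argmax()]])
E
```

```text
20.525 [-94.71951097 117.40079953 275.80786456] [-1.79978556e+02  1.32120883e-02  9.10559051e+01]
k1 [ 46   0  12  37 241] slope -84.9 end [np.int64(57), np.int64(5)]
k1 [  6 122  32  11 338] slope 0.5 end [np.int64(37), np.int64(124)]
k1 [ 54 144  31  47 448] slope 56.9 end [np.int64(84), np.int64(181)]
```

View pics/k2.png

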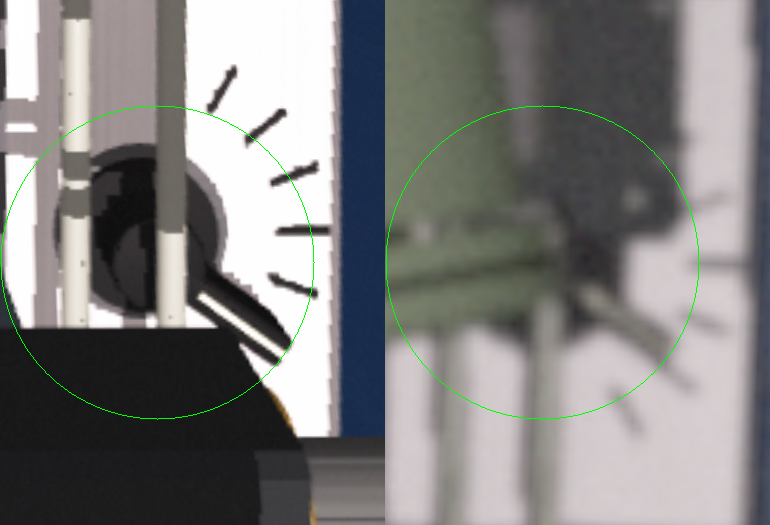

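```bash
cat > ang.py <<'E'
import cv2,numpy as np
for n in('k1','k2','k3'):
    im=cv2.imread(f'pics/{n}.png')
    if im is None: continue
    g=cv2.cvtColor(im,cv2.COLOR_BGR2GRAY)
    for nm,x0 in(('wrist',157.5),('top',385+157.5)):
        # polar: rows = angle
        th=np.radians(np.arange(15,60,.5)); r=np.arange(20,42,2)
        X=(x0+3.5*r*np.cos(th)[:,None]).astype(np.float32);Y=(262.5+3.5*r*np.sin(th)[:,None]).astype(np.float32)
        p=cv2.remap(g,X,Y,cv2.INTER_LINEAR).astype(float)
        if nm=='wrist':
            out=[]
            for j in range(len(r)):
                c=p[:,j]; b=c>130
                # bright runs bounded by dark on both sides
                e=np.flatnonzero(np.diff(np.r_[0,b,0])); runs=[(a,d) for a,d in zip(e[::2],e[1::2]) if a>0 and d<len(c) and d-a<20]
                out.append([((a+d-1)/2*.5+15) for a,d in runs])
            print(n,nm,list(zip(r.tolist(),out)))
        else: print(n,nm,p[::4,3:8].mean(1).round().astype(int).tolist())
E
python3 ang.py
```

```text
k1 wrist [(20, [np.float64(32.25)]), (22, [np.float64(32.0)]), (24, [np.float64(32.0)]), (26, [np.float64(31.75), np.float64(44.75)]), (28, [np.float64(31.75), np.float64(44.75)]), (30, [np.float64(31.5)]), (32, [np.float64(31.75)]), (34, [np.float64(31.75)]), (36, [np.float64(31.5)]), (38, [np.float64(31.25)]), (40, [np.float64(31.5)])]
k1 top [189, 179, 165, 149, 134, 124, 122, 124, 124, 121, 121, 129, 143, 160, 175, 186, 192, 194, 195, 195, 195, 195, 195]
k2 wrist [(20, [np.float64(37.0)]), (22, [np.float64(37.0)]), (24, [np.float64(36.75), np.float64(49.0)]), (26, [np.float64(36.75)]), (28, [np.float64(36.75)]), (30, [np.float64(36.25)]), (32, [np.float64(36.75)]), (34, [np.float64(36.5), np.float64(44.75)]), (36, [np.float64(36.5), np.float64(44.75)]), (38, [np.float64(36.25), np.float64(44.75)]), (40, [np.float64(36.5), np.float64(45.0)])]
k2 top [196, 194, 190, 184, 176, 162, 147, 133, 125, 122, 120, 117, 113, 117, 129, 146, 164, 176, 185, 191, 194, 195, 196][ WARN:0@0.024] global loadsave.cpp:275 findDecoder imread_('pics/k3.png'): can't open/read file: check file path/integrity
```

The nose reads −36.6°, inside tolerance, but I nudge it 2.5 mm further for margin.

Emit:
arm_command(
  deltas="0 40 0 0 0 0 0; 0 40 0 0 0 0 0; 0 19 0 0 0 0 0; 0 0 0 0 0 0 0; 0 0 40 0 0 0 0",
)

```text
time_s: 21.25
ee_pos: [589.8, 104.9, 238.6]
ee_rot: [179.6, -0.1, 91.0]
force: [0.4, -0.4, -0.7]
gripper_width: 0.5
```

Emit:
arm_command(
  deltas="0 0 40 0 0 0 0; 0 0 20 0 0 0 0; 0 0 20 0 0 0 0; 0 0 10 0 0 0 0; 0 0 0 0 0 0 0",
)

```text
time_s: 21.88
ee_pos: [587.3, 104.6, 146.2]
ee_rot: [-179.9, 0.0, 91.1]
force: [-1.3, -0.3, 0.2]
gripper_width: 0.5
```

Emit:
arm_command(
  deltas="-10 0 0 0 0 0 0; -10 0 0 0 0 0 0; -10 0 0 0 0 0 0; -6 0 0 0 0 0 0; 0 0 0 0 0 0 0",
)

```text
time_s: 22.5
ee_pos: [588.6, 68.0, 146.5]
ee_rot: [180.0, -0.0, 91.0]
force: [0.9, 0.0, 0.1]
gripper_width: -0.0
```

Emit:
arm_command(
  deltas="-3 0 0 0 0 0 0; -1 0 0 0 0 0 0; -1 0 0 0 0 0 0; 0 0 0 0 0 0 0; 0 0 0 0 0 0 0",
)

```text
time_s: 23.12
ee_pos: [588.6, 64.0, 146.5]
ee_rot: [180.0, -0.0, 91.1]
force: [0.2, 3.1, 0.3]
gripper_width: 0.1
```

Emit:
arm_command(
  deltas="10 0 0 0 0 0 0; 20 0 0 0 0 0 0; 12 0 0 0 0 0 0; 0 0 -40 0 0 0 0; 0 0 -40 0 0 0 0",
)

```text
time_s: 23.75
ee_pos: [587.5, 106.4, 226.9]
ee_rot: [-179.9, 0.0, 91.1]
force: [-0.1, -0.6, -0.1]
gripper_width: 0.6
```

Emit:
arm_command(
  deltas="0 0 -40 0 0 0 0; 0 0 -10 0 0 0 0; 0 -40 0 0 0 0 0; 0 -40 0 0 0 0 0; 0 -20 0 0 0 0 0",
)

```text
time_s: 24.38
ee_pos: [485.3, 103.8, 275.3]
ee_rot: [-179.8, 0.0, 91.1]
force: [0.9, 0.9, 1.1]
gripper_width: 0.6
```

Emit:
arm_command(
  deltas="0 0 0 0 0 0 0; 0 0 0 0 0 0 0",
)

```text
time_s: 24.62
ee_pos: [488.4, 103.9, 275.8]
ee_rot: [-180.0, 0.0, 91.1]
force: [-0.1, 0.2, 0.2]
gripper_width: 0.5
```

```bash
python3 m.py k3; python3 ang.py | grep -E 'k3|k2 top'
```

```text
24.625 [-95.70571778 118.41620436 275.81928728] [-1.79979791e+02  1.45459455e-02  9.10575301e+01]
k2 top [196, 194, 190, 184, 176, 162, 147, 133, 125, 122, 120, 117, 113, 117, 129, 146, 164, 176, 185, 191, 194, 195, 196]
k3 wrist [(20, [np.float64(39.25)]), (22, [np.float64(39.25), np.float64(52.0)]), (24, [np.float64(39.25)]), (26, [np.float64(39.25)]), (28, [np.float64(39.0)]), (30, [np.float64(39.0)]), (32, [np.float64(39.0)]), (34, [np.float64(39.0)]), (36, [np.float64(38.75)]), (38, [np.float64(38.75), np.float64(46.5)]), (40, [np.float64(38.75), np.float64(46.5)])]
k3 top [197, 196, 194, 190, 185, 176, 163, 148, 136, 130, 128, 128, 125, 119, 114, 119, 134, 152, 169, 181, 188, 192, 194]
```

The knob is at −39°, against a goal of −40°. Next I bring the fingers in front of the switch and push it on.

Emit:
arm_command(
  deltas="-55 8 0 0 0 0 0; -55 8 0 0 0 0 0; -55 8 0 0 0 0 0; -53 8 0 0 0 0 0; 0 0 0 0 0 0 0",
)

```text
time_s: 25.35
ee_pos: [524.7, -117.2, 275.3]
ee_rot: [-179.9, 0.0, 90.7]
force: [0.1, 1.3, 0.1]
gripper_width: 0.4
```

Emit:
arm_command(
  deltas="0 0 0 0 0 0 0; 0 0 40 0 0 0 0; 0 0 35 0 0 0 0; 0 0 0 0 0 0 0; 0 0 0 0 0 0 0",
)

```text
time_s: 25.98
ee_pos: [524.9, -112.9, 202.9]
ee_rot: [179.9, 0.0, 91.1]
force: [-0.7, 0.7, -0.4]
gripper_width: 0.5
```

Run:
```python
from h import *
s=state();print(s['time_s'],Ti(s['ee_pos']),s['ee_rot'],s['force'])
```

```text
25.975 [-62.70325802 -98.97553613 202.90559367] [1.79864712e+02 1.91201713e-02 9.11217306e+01] [-0.7105884   0.66256975 -0.38588347]
```

Emit:
arm_command(
  deltas="0 0 3 0 0 0 0; 0 10 0 0 0 0 0; 0 8 0 0 0 0 0; 0 6 0 0 0 0 0; 0 5 0 0 0 0 0",
)

```text
time_s: 26.6
ee_pos: [552.5, -113.1, 198.5]
ee_rot: [-179.9, -0.0, 91.0]
force: [-3.3, -0.0, 1.6]
gripper_width: 0.4
```

Emit:
arm_command(
  deltas="0 5 0 0 0 0 0; 0 5 0 0 0 0 0; 0 4 0 0 0 0 0; 0 3 0 0 0 0 0; 0 0 0 0 0 0 0",
)

```text
time_s: 27.22
ee_pos: [570.4, -112.8, 198.3]
ee_rot: [180.0, -0.0, 91.0]
force: [-0.1, -0.2, 0.4]
gripper_width: 0.4
```

Emit:
arm_command(
  deltas="0 2 0 0 0 0 0; 0 2 0 0 0 0 0; 0 0 0 0 0 0 0",
)

```text
time_s: 27.6
ee_pos: [573.8, -112.7, 198.2]
ee_rot: [-180.0, -0.0, 91.0]
force: [-1.3, -0.2, 0.7]
gripper_width: 0.4
```

Set x is now about −13.8, and the stop is expected near −11.5.

Emit:
arm_command(
  deltas="0 2 0 0 0 0 0; 0 0 0 0 0 0 0",
)

```text
time_s: 27.85
ee_pos: [575.8, -112.6, 198.3]
ee_rot: [-180.0, -0.0, 91.0]
force: [-0.8, 0.5, -0.8]
gripper_width: 0.6
```

Emit:
arm_command(
  deltas="0 2 0 0 0 0 0; 0 0 0 0 0 0 0",
)

```text
time_s: 28.1
ee_pos: [576.1, -112.6, 198.2]
ee_rot: [-179.8, -0.0, 91.0]
force: [-5.8, -0.3, 0.9]
gripper_width: 0.3
```

Emit:
arm_command(
  deltas="0 2 0 0 0 0 0; 0 0 0 0 0 0 0",
)

```text
time_s: 28.35
ee_pos: [576.2, -112.6, 198.1]
ee_rot: [-179.5, -0.0, 91.0]
force: [-9.9, 0.1, 2.2]
gripper_width: 0.3
```

The stop was reached at set x ≈ −11.5, where I predicted it. I retreat to the front, rise, and verify numerically.

Emit:
arm_command(
  deltas="0 -10 0 0 0 0 0; 0 -15 0 0 0 0 0; 0 0 -40 0 0 0 0; 0 0 -40 0 0 0 0; 30 -50 0 0 0 0 0",
)

```text
time_s: 28.98
ee_pos: [508.0, -85.1, 281.5]
ee_rot: [179.4, 0.1, 90.9]
force: [-1.2, 0.5, -0.3]
gripper_width: 0.5
```

Emit:
arm_command(
  deltas="30 -50 0 0 0 0 0; 30 -50 0 0 0 0 0; 50 -20 0 0 0 0 0; 50 0 0 0 0 0 0; 0 0 0 0 0 0 0",
)

```text
time_s: 29.6
ee_pos: [380.7, 76.2, 278.9]
ee_rot: [179.9, -0.1, 91.4]
force: [0.4, -0.9, -0.5]
gripper_width: 0.5
```

Run:
```python
from h import *
s=state();print(s['time_s'],s['ee_pos'],s['force'])
a=cv2.imread('pics/top0_raw.png');b=grab_frame('top')[:,:,::-1].copy();cv2.imwrite('pics/top_end_raw.png',b)
d=cv2.absdiff(a,b).max(2)
for k,(x0,y0,x1,y1) in dict(switch=(408,235,434,276),magnet=(366,196,428,234),hammer=(228,215,270,335),brush=(185,205,212,332),grinder=(465,205,560,350),knob=(300,238,380,292)).items():
    p=d[y0:y1,x0:x1];print(k,'changed px',int((p>40).sum()),'max',p.max(),'brighter-than 170 px',int((b[y0:y1,x0:x1].min(2)>170).sum()))
c=cam('top');print([proj(c,T(p)).round() for p in[(7,-100,241),(-27,-100,241)]])
```

```text
29.6 [380.74901688  76.20810636 278.92158778] [ 0.35077535 -0.87280108 -0.45373454]
switch changed px 0 max 18 brighter-than 170 px 0
magnet changed px 0 max 14 brighter-than 170 px 0
hammer changed px 0 max 18 brighter-than 170 px 0
brush changed px 0 max 14 brighter-than 170 px 0
grinder changed px 0 max 29 brighter-than 170 px 193
knob changed px 107 max 105 brighter-than 170 px 2117
[array([423., 246.]), array([424., 263.])]
```

The switch pixels match the starting "on" picture and the bystanders are unchanged. Only the knob region differs.

```bash
python3 -c "
from h import *
print(job_done())"
```

```text
the job is handed in; nothing more can be done
None
```

I pushed the power switch off, turned the range knob clockwise to the sixth line, and pushed the switch fully on again. The job was handed in at about 30 s. No verdict came back.

**Switch off:** The force rose to about 7 N at the stop. The lever tip in the top view matched the computed off position to about 1 pixel.

**Knob:** It took three pushes through the guard opening. The last wrist measurement read about 39° right of +x, against a goal of 40° ± 7°. The top view was too blurred to give an angle this precise, but it showed the same turn.

**Switch on again:** The force rose to about 10 N at the stop, where I had predicted it. In the final top picture the switch region is unchanged from the start, when it was on.

**Bystanders:** The magnet, hammer, brush and grinder show no changed pixels from the start. The arm is clear of everything.

**What disagreed:**
- **Finger tips:** The shut finger tips end about 18–20 mm above the reported TCP, so my first pass went over the lever without touching it.
- **Second pass:** It rode on the lever's end with about 8 N upward and left the lever roughly upright. I lowered the fingers and finished the push.

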